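# Make up two EMC measurement kits from bench stock

### The arm

A 6-joint arm with a two-finger parallel gripper is mounted at the origin on the work surface. World frame = base frame: x ahead of the robot, y to its left, z up, the work surface at z = 0. Lengths are in m, angles in rad, forces in N, time in s.
With the tool pointing down it reaches from about 0.35 to 0.85 m from the base axis. Payload 8.1 kg.
Tool frame: the origin (TCP) lies on the centre line of the jaws, within the pads' length; the fingertips stand 11 mm ahead of it and the grasp point (between the pads) lies 8 mm behind it; z points along the fingers, y is the line along which they close (so a half turn about z gives the same grasp; the last joint's range is limited). The gripper opens to 93 mm and grips with 3 to 60 N. Pads are 15 mm wide; open, the fingers measure 128 mm over their backs; the gripper's body (75 mm by 188 mm) begins 65 mm behind the grasp point.
Start: joints at [1.251, 0.13, 1.488, -0, 1.523, -0.085], TCP at [0.14, 0.584, 0.193] pointing down, gripper open.
Joint ranges: [-2.96, 2.96], [-0.89, 2.26], [0.02, 2.5], [-1.34, 4.48], [0, 2.73], [-2.66, 2.66]. Speed limits (rad/s): [2.39, 2.39, 2.79, 3.14, 3.14, 3.14].

### API

Orientations are given as a unit quaternion [w, x, y, z].
In Python, from cell import get_state, grab_frame, calibration, order, spot_in gives the robot as it stands.
- The arm moves only by the shell command python3 -m pendant 'ROWS' [OPENING] [FORCE]. ROWS is JSON, a list that holds one entry, the list of rows, each a list of 6 numbers: the shift along the tool's x, y, z in m, then the turn, a rotation vector about the tool's x, y, z in degrees. In form: [[[tx, ty, tz, ax, ay, az], ...]]. A call has 1 to 5 rows; each row is the pose to reach, as a shift and turn from the pose commanded when the call began, along the tool's axes at that moment; what a row does not reach only later rows make up. A row lasts 1/12 s, in which the tool goes at most 41.7 mm and 7.16 degrees, less where a joint would pass 70% of its speed; a pose out of reach is approached as far as the arm can. A call with a gripper value outside its range is refused whole. OPENING is the finger opening in m, from 0 to 0.093, set as the call begins (- or left out, the last holds). The fingers move at their own pace and stop on an object; FORCE is the grip in N (left out, the last holds). Time passes only in rows, so rows that repeat a pose let the fingers close. It gives the time, the measured TCP pose, the force, the opening and the grip force at its end, in the units of the state.
- get_state(): the state, without advancing time (a new reading comes with each control period).
- grab_frame(name): name is "scene" or "side" or "wrist"; returns (picture, depth): 400x640x3 uint8, red, green, blue; 400x640 float32, m along the optical axis (not along the pixel's ray), 0 where there is no reading.
- calibration(name): a dict with "mtx" (3x3 intrinsics, pixels), "eye" and "orientation" of the camera in the world. Camera axes: x right, y down, z forward; pixel columns grow to the right and rows downward; lengths in m; the calibration is good to about 2 mm. A picture is of the moment at which its call begins: read the wrist's pose just before it. calibration takes no time and is no camera call; for the wrist camera it gives the pose at the moment of the call.
- order.hand_in(): hands the job in; it is judged then, once.
Trained networks look in the newest picture that a camera, given by its name, has taken for a name from the list of things; names that differ only in an ending like _2 or _b are one class to them, and where a whole thing is asked for, a point or a joint stands for the part that bears it (a point fixed in the world has none). Each returns a list of dicts, best first, with "confidence" (0 to 1); they miss things now and then, are a little off and sometimes report something else, mostly with a low value. They report only what shows in the picture. A call takes as long as a camera call. They do not tell look-alikes from the thing itself.
- spot_in(camera, label): "position" ([x, y, z] in m, in the coordinates of the camera as it stood for that picture, good to about 4 mm: the middle of the surface that is visible of it).
The state is a dict: "time": time; "qpos": joint angles; "joint_velocities": joint speeds; "joint_efforts": joint torques, N m; "tool_pos": TCP position; "eef_rot": TCP orientation; "contact_force": force on the tool from outside, world axes, zero at the start; "ft_torque": the same for the moment, N m; "gripper_width": finger opening in m; "gripper_force": force on a finger pad.
Only numpy, scipy, OpenCV 4.12 (cv2) and the standard library are available. Lean on these libraries where they do the work, as an engineer would, in place of code of your own. Each camera call takes 0.05 s, during which the arm holds its last target. There are 200 camera calls.

### The job

Make up the measurement kits in the two compartmented trays. The near-field kit goes in the larger tray: the loop probe in the long compartment, the preamplifier in the bigger of the two short ones and the small ferrite ring in the smaller; the injection kit goes in the smaller tray: the finned attenuator in the narrow compartment and the large ferrite ring in the square one. Set every part down flat on the floor of its compartment without dropping it, and leave the clip-on core and the termination where they are.

Things in the scene. Friction and masses are not known exactly. Their poses are not given: they have to be found in the camera images.
- large_ring: large dark-grey ferrite ring (toroid core), 56 mm outside, 32 mm hole, 24 mm high, 0.2 kg, lying flat; origin at the centre of its underside, z up. Like all the stock it lies on the bench between the two trays; nothing on or between the trays is taller than 42 mm
- small_ring: small dark-grey ferrite ring, 38 mm outside, 20 mm hole, 20 mm high, about 0.07 kg, lying flat; origin at the centre of its underside, z up
- preamp: preamplifier: small die-cast aluminium box with a blue plate on its lid and a brass coaxial jack at each end; box 54 (x) x 34 (y) x 24 (z) mm, 78 mm long over the jacks, about 0.11 kg; origin at the centre of its underside, x along its length
- attenuator: coaxial attenuator: black square finned body 36 (x) x 26 (y) x 26 (z) mm with a round steel connector at each end, 64 mm long in all, about 0.14 kg; origin at the centre of its underside, x along its length
- probe: near-field loop probe, 138 mm long, 0.05 kg: grey bar handle 18 mm wide (y), 20 mm high (z), from x = -57 to +33 mm; behind it a brass jack (to x = -69 mm), ahead a thin stem and flat copper loop 26 mm wide (to x = +69 mm). Origin on the underside at the middle of the whole length; centre of mass near x = -10 mm: grip there, across y
- clip_core: clip-on ferrite core, a bystander: grey plastic block 36 (x) x 32 (y) x 28 (z) mm with a square tunnel through it along x; origin at the centre of its underside. Stays where it lies
- termination: coaxial termination, a bystander: black round finned body 30 mm across standing on end with a steel connector nut on top, 40 mm high; origin at the centre of its underside. Stays where it stands
- tray3: larger slate-grey tray, fixed, 115 (x) x 163 (y) mm, yaw within 0.3 rad; floor 2 mm, walls and ribs 3 mm wide, tops 10 mm above the bench (to clear them keep fingertips 9 mm above a part's underside). Origin: centre of underside. Insides in mm: probe's, lying along y, either way: 46 x 157 at (31.5, 0); preamplifier's, along y: 60 x 96 at (-24.5, -30.5); small ring's: 60 x 58 at (-24.5, 49.5)
- tray2: smaller slate-grey tray, fixed, 88 (x) x 143 (y) mm, yaw within 0.3 rad of the world axes; floor and walls as on the larger tray (2 mm floor, wall tops 10 mm above the bench). Origin: centre of underside. Insides in mm: attenuator's, lying along x, either way: 82 x 52 at (0, -42.5); large ring's: 82 x 82 at (0, 27.5)
Things that resemble listed ones, but are neither listed nor needed, are in the scene too. What is shaped like the large_ring but purple or turquoise is not meant.

How it is judged:
At the end, for the whole second after the job is handed in: Each of the five parts lies flat on the tray floor (tilt under 0.04 rad, underside within 2 mm of the floor) inside the walls of its own compartment, which leave it 9 to 13 mm of play either way (the limits lie just beyond the walls), released and at rest (x of probe in the frame of tray3 between 0.0165 and 0.0465 m and y of probe in the frame of tray3 between -0.011 and 0.011 m and z of each of probe, preamp, small_ring in the frame of tray3 below 0.004 m and angle between each of probe, preamp, small_ring, attenuator, large_ring's own z axis and vertical below 0.04 rad and linear speed of each of probe, preamp, small_ring, attenuator, large_ring below 0.02 m/s and angular speed of each of probe, preamp, small_ring, attenuator, large_ring below 0.2 rad/s and x of preamp in the frame of tray3 between -0.0395 and -0.0095 m and y of preamp in the frame of tray3 between -0.0485 and -0.0125 m and x of small_ring in the frame of tray3 between -0.0375 and -0.0115 m and y of small_ring in the frame of tray3 between 0.0375 and 0.0615 m and x of attenuator in the frame of tray2 between -0.015 and 0.015 m and y of attenuator in the frame of tray2 between -0.0575 and -0.0275 m and z of each of attenuator, large_ring in the frame of tray2 below 0.004 m and x of large_ring in the frame of tray2 between -0.015 and 0.015 m and y of large_ring in the frame of tray2 between 0.0125 and 0.0425 m); the robot touches nothing.
It fails at once if a part is dropped (falls more than about 30 mm onto bench or tray: faster than 0.8 m/s below 50 mm height) ((height (world z) of probe below 0.05 m and linear speed of probe above 0.8 m/s) or (height (world z) of preamp below 0.05 m and linear speed of preamp above 0.8 m/s) or (height (world z) of small_ring below 0.05 m and linear speed of small_ring above 0.8 m/s) or (height (world z) of attenuator below 0.05 m and linear speed of attenuator above 0.8 m/s) or (height (world z) of large_ring below 0.05 m and linear speed of large_ring above 0.8 m/s)).
It fails at once if the clip-on core or the termination is moved by more than 15 mm (distance of any of clip_core, termination from where it was at the start of the episode above 0.015 m).
It also fails if it takes over 120 s, if anything falls off the work surface, if the arm or the gripper's body presses on something with over 40 N, if the wrist force passes 120 N, or if a joint passes its speed limit or range.

## Working session

There is one attempt and no reset: what is moved stays moved. The work goes in short steps, Python scripts to look and compute and a shell command to move; the robot and the scene stay as the last step left them, time stands still between calls to the robot, and variables do not carry over. Pictures are saved under pics/ and viewed, at most 14 in all, crops included, and the job is handed in when it is done.

```bash
ls; mkdir -p pics
python3 - <<'E'
from cell import *
import cv2,numpy as np
s=get_state();print(s['time'],s['tool_pos'],s['eef_rot'],s['gripper_width'])
for n in ['scene','side']:
    p,d=grab_frame(n);cv2.imwrite(f'pics/{n}0.png',p[...,::-1]);c=calibration(n);print(n,c)
    np.savez(f'{n}0.npz',p=p,d=d)
    from scipy.spatial.transform import Rotation as R
    q=c['orientation'];
    try: M=R.from_quat(q,scalar_first=True).as_matrix()
    except Exception: M=np.array(q)
    for l in ['large_ring','small_ring','preamp','attenuator','probe','clip_core','termination','tray3','tray2']:
        for o in spot_in(n,l)[:4]:
            print(l,np.round(M@np.array(o['position'])+c['eye'],3),round(o['confidence'],2))
print(get_state()['time'])
E
```

```text
pics
0.0 [0.1393796  0.58296498 0.19221377] [-1.68355089e-04  1.17120814e-01  9.93117269e-01 -8.81654867e-04] 0.09278988318102305
scene {'mtx': array([[400.36292879,   0.        , 317.04725546],
       [  0.        , 400.36292879, 194.92746848],
       [  0.        ,   0.        ,   1.        ]]), 'eye': array([ 0.88253006, -0.69451259,  0.58074154]), 'orientation': array([-0.45232533,  0.86248947,  0.19837616, -0.11027518])}
large_ring [ 0.565 -0.016  0.024] 0.95
large_ring [ 0.649 -0.157  0.022] 0.9
large_ring [ 0.362 -0.112  0.021] 0.73
large_ring [0.362 0.056 0.026] 0.53
small_ring [ 0.454 -0.133  0.021] 0.47
preamp [ 0.455 -0.006  0.027] 0.92
attenuator [0.564 0.123 0.019] 0.58
probe [ 0.682 -0.016  0.025] 0.67
clip_core [ 0.567 -0.131  0.031] 0.76
termination [0.469 0.11  0.028] 0.57
tray3 [0.519 0.287 0.005] 0.93
tray3 [ 0.562 -0.326  0.004] 0.84
tray2 [0.519 0.287 0.005] 0.93
tray2 [ 0.562 -0.326  0.004] 0.84
side {'mtx': array([[372.80191977,   0.        , 318.15814742],
       [  0.        , 372.80191977, 202.52849539],
       [  0.        ,   0.        ,   1.        ]]), 'eye': array([0.3086202 , 0.44935071, 0.5413603 ]), 'orientation': array([ 0.08428303, -0.19390874,  0.90550878, -0.36789893])}
large_ring [ 0.648 -0.137  0.019] 0.97
large_ring [ 0.355 -0.098  0.019] 0.89
large_ring [0.354 0.071 0.025] 0.88
large_ring [ 0.563 -0.002  0.024] 0.6
small_ring [ 0.456 -0.122  0.017] 0.51
preamp [0.451 0.008 0.025] 0.79
attenuator [0.554 0.131 0.025] 0.76
probe [0.67  0.014 0.017] 0.58
clip_core [ 0.554 -0.113  0.029] 0.89
clip_core [0.452 0.009 0.025] 0.72
termination [0.457 0.132 0.026] 0.92
tray3 [0.517 0.299 0.001] 0.65
tray3 [ 0.562 -0.313  0.004] 0.58
tray2 [0.517 0.299 0.001] 0.65
tray2 [ 0.562 -0.313  0.004] 0.58
1.0
```

View pics/scene0.png

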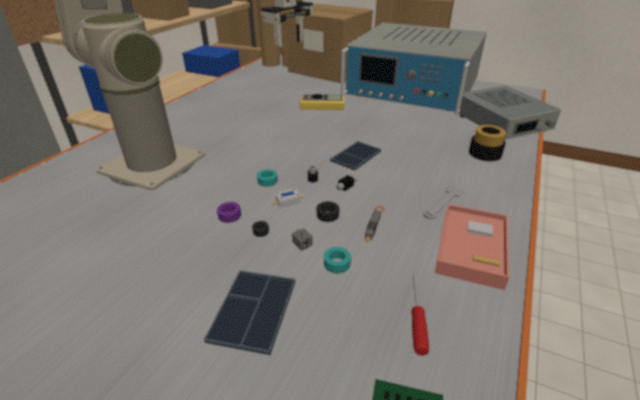

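View pics/side0.png

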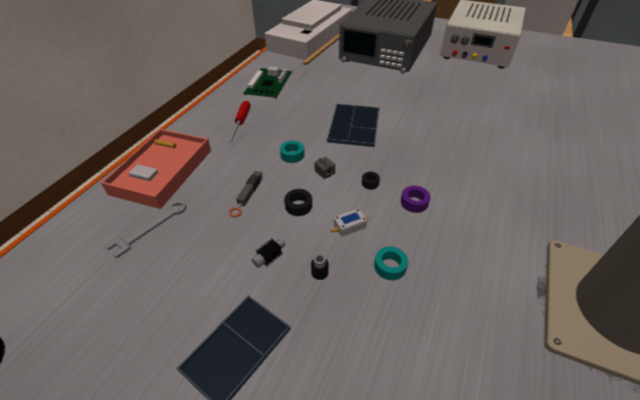

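The two overviews agree: the real dark large ring is at scene (327,211) and side (298,202). The rings at about scene (229,211), (267,177) and (337,259) are the purple and turquoise decoys. The larger tray is at −y and the smaller one at +y. I'll raise the wrist camera over the middle next.

```bash
cat > h.py <<'E'
import numpy as np,cv2,sys
from cell import get_state,grab_frame,calibration,order,spot_in
from scipy.spatial.transform import Rotation as Rn
def rot(q): return Rn.from_quat(np.asarray(q),scalar_first=True)
def to(x,y,z,ydeg=None):
    """shift & turn (tool axes) that bring TCP to xyz, pointing down, tool y at world angle ydeg (mod 180)"""
    s=get_state();R=rot(s['eef_rot']);M=R.as_matrix()
    cur=np.degrees(np.arctan2(M[1,1],M[0,1]))
    if ydeg is None: ydeg=cur
    best=None
    q6=s['qpos'][5];lim=2.5
    for k in (-360,-180,0,180,360):
        a=ydeg+k; q1=np.arctan2(y,x); n6=q1-np.radians(a)
        if abs(n6)<lim and (best is None or abs(n6-q6)<abs(best[1]-q6)): best=(a,n6)
    a=np.radians(best[0]); Y=np.array([np.cos(a),np.sin(a),0]);Z=np.array([0,0,-1.]);X=np.cross(Y,Z)
    T=np.c_[X,Y,Z]; rv=Rn.from_matrix(M.T@T).as_rotvec(degrees=True)
    d=M.T@(np.array([x,y,z])-s['tool_pos'])
    return np.round(d,4),np.round(rv,1)
def w2p(c,P):
    """world points -> pixels"""
    M=rot(c['orientation']).as_matrix();q=(np.atleast_2d(P)-c['eye'])@M; u=q@np.asarray(c['mtx']).T
    return u[:,:2]/u[:,2:]
def rect(p,c,x0,x1,y0,y1,z,res=.001):
    """top-down picture of plane z: column=(y1-y)/res (left=+y), row=(x1-x)/res"""
    cor=np.array([[x1,y1,z],[x1,y0,z],[x0,y0,z],[x0,y1,z]])
    W,H=round((y1-y0)/res),round((x1-x0)/res)
    A=cv2.getPerspectiveTransform(w2p(c,cor).astype(np.float32),np.float32([[0,0],[W,0],[W,H],[0,H]]))
    return cv2.warpPerspective(p,A,(W,H))
def cloud(d,c):
    v,u=np.mgrid[:d.shape[0],:d.shape[1]];K=np.asarray(c['mtx'])
    P=np.stack([(u-K[0,2])/K[0,0]*d,(v-K[1,2])/K[1,1]*d,d],-1)
    return P@rot(c['orientation']).as_matrix().T+c['eye']
E
python3 -m pendant '[[[-0.1,-0.1,-0.12,0,0,0],[-0.1,-0.1,-0.12,0,0,0],[-0.1,-0.1,-0.12,0,0,0],[-0.1,-0.1,-0.12,0,0,0],[-0.1,-0.1,-0.12,0,0,0]]]' 0.093
python3 - <<'E'
from h import *
s=get_state();c=calibration('wrist');print(s['time'],c)
M=rot(s['eef_rot']);print(M.inv().apply(c['eye']-s['tool_pos']),(M.inv()*rot(c['orientation'])).as_matrix().round(3))
print(to(.44,0,.4,0))
E
```

```text
time: 1.42
tool_pos: [0.2156, 0.4616, 0.3177]
eef_rot: [0.001, 0.118, 0.993, 0.002]
contact_force: [0.5, 0.4, 0.9]
gripper_width: 0.093
gripper_force: 0.0
1.4167 {'mtx': array([[287.07282809,   0.        , 317.07539167],
       [  0.        , 287.07282809, 201.27671326],
       [  0.        ,   0.        ,   1.        ]]), 'eye': array([0.13800385, 0.48034879, 0.50934203]), 'orientation': array([0.11247893, 0.7777786 , 0.61164863, 0.09107635])}
[ 0.07933875  0.00092386 -0.19180869] [[-0.001 -0.959 -0.284]
 [ 1.    -0.001 -0.001]
 [ 0.001 -0.284  0.959]]
(array([-0.3264, -0.3959, -0.0833]), array([ 0.3, -0.1, 76.5]))
```

```bash
python3 -m pendant '[[[-0.3,-0.247,0.058,0,0,-13.5],[-0.3,-0.247,0.058,0,0,-13.5],[-0.3,-0.247,0.058,0,0,-13.5],[-0.3,-0.247,0.058,0,0,-13.5],[-0.3,-0.247,0.058,0,0,-13.5]]]' >/dev/null
python3 - <<'E'
from h import *
print(get_state()['tool_pos'],to(.45,0.15,.26,90))
E
```

```text
[0.3335573  0.30395453 0.28320067] (array([-0.1162, -0.1542,  0.0231]), array([0. , 0. , 0.1]))
```

```bash
cat > look.py <<'E'
from h import *
import time
def look(tag,labels):
    c=calibration('wrist');p,d=grab_frame('wrist');np.savez(tag+'.npz',p=p,d=d,**c)
    cv2.imwrite(f'pics/{tag}.png',p[...,::-1])
    M=rot(c['orientation']).as_matrix()
    for l in labels:
        print(l,*[(*np.round(M@np.array(o['position'])+c['eye'],3),round(o['confidence'],2)) for o in spot_in('wrist',l)[:5] if o['confidence']>.2])
E
python3 -m pendant '[[[-0.116,-0.154,0.023,0,0,0],[-0.116,-0.154,0.023,0,0,0],[-0.116,-0.154,0.023,0,0,0],[-0.116,-0.154,0.023,0,0,0],[-0.116,-0.154,0.023,0,0,0]]]' >/dev/null
python3 -m pendant '[[[0,0,0,0,0,0],[0,0,0,0,0,0],[0,0,0,0,0,0]]]'
python3 - <<'E'
from look import *
look('wa',['large_ring','small_ring','preamp','attenuator','probe','tray2','tray3'])
print(to(.45,-.15,.26,90))
E
python3 -m pendant '[[[0,-0.3,0,0,0,0],[0,-0.3,0,0,0,0],[0,-0.3,0,0,0,0],[0,-0.3,0,0,0,0],[0,-0.3,0,0,0,0]]]' >/dev/null
python3 -m pendant '[[[0,-0.092,0,0,0,0],[0,-0.092,0,0,0,0],[0,-0.092,0,0,0,0],[0,-0.092,0,0,0,0],[0,-0.092,0,0,0,0]]]'
python3 - <<'E'
from look import *
look('wb',['large_ring','small_ring','preamp','attenuator','probe','tray2','tray3'])
z=[np.load(t+'.npz') for t in('wa','wb')]
ims=[rect(a['p'][...,::-1],a,.3,.74,lo,lo+.47,.024) for a,lo in zip(z,(-.06,-.42))]
for t,i in zip('ab',ims): cv2.imwrite(f'pics/rect_{t}.png',cv2.resize(i,None,fx=1.36,fy=1.36,interpolation=cv2.INTER_CUBIC))
# fused height map 2mm
for t,a in zip('ab',z):
    P=cloud(a['d'],a);m=(a['d']>0);Q=P[m];b=(Q[:,2]<.06)&(Q[:,0]>.3)&(Q[:,0]<.75)&(abs(Q[:,1])<.42);Q=Q[b]
    print(t,'bench z median',np.median(Q[:,2]))
E
```

```text
time: 2.5
tool_pos: [0.4489, 0.1517, 0.2604]
eef_rot: [-0.0, -0.0, 1.0, 0.0]
contact_force: [0.2, 0.9, 0.5]
gripper_width: 0.093
gripper_force: 0.0
large_ring (np.float64(0.353), np.float64(0.061), np.float64(0.025), 0.7) (np.float64(0.354), np.float64(-0.107), np.float64(0.024), 0.68) (np.float64(0.549), np.float64(-0.005), np.float64(0.024), 0.59)
small_ring (np.float64(0.457), np.float64(-0.122), np.float64(0.021), 0.66)
preamp (np.float64(0.449), np.float64(0.007), np.float64(0.028), 0.95)
attenuator (np.float64(0.553), np.float64(0.128), np.float64(0.02), 0.62)
probe (np.float64(0.671), np.float64(0.033), np.float64(0.011), 0.66)
tray2 (np.float64(0.517), np.float64(0.294), np.float64(0.001), 0.87) (np.float64(0.566), np.float64(-0.31), np.float64(0.004), 0.57)
tray3 (np.float64(0.517), np.float64(0.294), np.float64(0.001), 0.87) (np.float64(0.566), np.float64(-0.31), np.float64(0.004), 0.57)
(array([-0.0004, -0.3019,  0.0009]), array([0. , 0. , 0.1]))
time: 3.73
tool_pos: [0.4493, -0.1488, 0.2606]
eef_rot: [-0.0, 0.0, 1.0, 0.0]
contact_force: [-0.2, 0.1, 0.3]
gripper_width: 0.0
[... 293 characters left out ...]
mall_ring (np.float64(0.457), np.float64(-0.128), np.float64(0.022), 0.61)
preamp (np.float64(0.446), np.float64(0.004), np.float64(0.028), 0.76)
attenuator (np.float64(0.552), np.float64(0.124), np.float64(0.025), 0.56)
probe (np.float64(0.673), np.float64(-0.016), np.float64(0.014), 0.79) (np.float64(0.554), np.float64(-0.119), np.float64(0.029), 0.49)
tray2 (np.float64(0.515), np.float64(0.294), np.float64(0.0), 0.74) (np.float64(0.555), np.float64(-0.323), np.float64(0.001), 0.61)
tray3 (np.float64(0.515), np.float64(0.294), np.float64(0.0), 0.74) (np.float64(0.555), np.float64(-0.323), np.float64(0.001), 0.61)
a bench z median 0.0006152461823999422
b bench z median 0.0005090141548761695
```

View pics/rect_a.png

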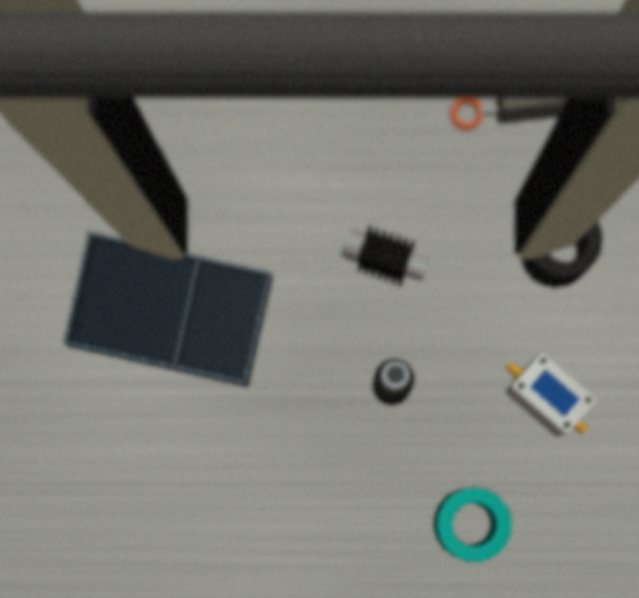

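View pics/rect_b.png

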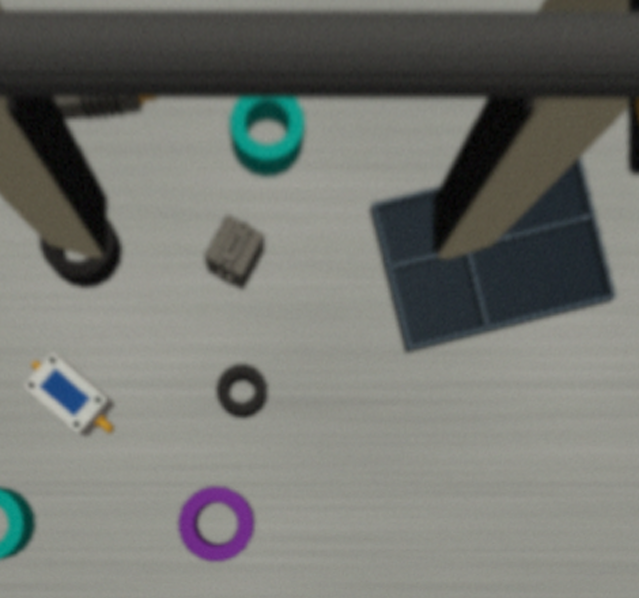

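The rectified views show every part clearly:
- **rect_a:** tray2 has corners (90,233), (272,271), (248,386) and (65,345). The attenuator is at (385,254), the preamp at (552,393) and the termination at (394,381).
- **rect_b:** tray3 has corners (371,206), (407,351), (613,297) and (578,158). The small ring is at (242,391), the clip core at (235,250) and the dark large ring at (82,245).

Next I'll refine the poses with depth clusters from both views.

```bash
cat > seg.py <<'E'
from h import *
parts=dict(large_ring=(.552,-.008),small_ring=(.457,-.125),preamp=(.45,.003),attenuator=(.555,.127),probe=(.672,0),clip=(.556,-.119),term=(.458,.121))
def seg(files,names=parts,zmin=.009,r=.05,hmin=None):
    for n in names:
        for f in files:
            a=np.load(f+'.npz');P=cloud(a['d'],a)[a['d']>0]
            rr=.085 if n=='probe' else r
            Q=P[(P[:,2]>zmin)&(P[:,2]<.05)&(np.hypot(*(P[:,:2]-parts[n]).T)<rr)]
            if len(Q)<30: print(n,f,'few');continue
            top=np.percentile(Q[:,2],95); T=Q[Q[:,2]>top-.006] if n not in('probe','attenuator') else Q
            (cx,cy),(w,h),ang=cv2.minAreaRect((T[:,:2]*1000).astype(np.float32))
            if w<h: ang+=90;w,h=h,w
            print(n,f,len(T),'rect',round(cx/1e3,4),round(cy/1e3,4),round(w),round(h),'ang',round((ang+90)%180-90,1),'med',np.median(T,0).round(4),'top',round(top,4))
if __name__=='__main__':
    seg(sys.argv[1:])
    def pl(f,px,ylo,z):
        a=np.load(f+'.npz');px=np.array(px)/1360
        p=np.c_[.74-px[:,1],ylo+.47-px[:,0],np.full(len(px),.024)];e=a['eye']
        return (e+(p-e)*((z-e[2])/(p[:,2:]-e[2])))[:,:2]
    for n,f,px,yl in(('tray2','wa',[(90,233),(272,271),(248,386),(65,345)],-.06),('tray3','wb',[(371,206),(407,351),(613,297),(578,158)],-.42)):
        q=pl(f,px,yl,.010);L=[np.linalg.norm(q[i]-q[i-1])*1e3 for i in range(4)]
        print(n,q.mean(0).round(4),np.round(L,1),[round(float(np.degrees(np.arctan2(*(q[i]-q[i-1])[::-1]))),1) for i in range(4)])
E
python3 seg.py wa wb
```

```text
large_ring wa 310 rect 0.5523 -0.0112 56 27 ang -60.7 med [ 0.5484 -0.0132  0.0241] top 0.0255
large_ring wb 299 rect 0.5546 -0.0083 55 36 ang -73.4 med [ 0.5486 -0.0071  0.0239] top 0.0251
small_ring wa 387 rect 0.455 -0.1252 37 36 ang -33.1 med [ 0.4547 -0.1247  0.0201] top 0.0215
small_ring wb 344 rect 0.4551 -0.1259 37 35 ang -0.1 med [ 0.4548 -0.1265  0.0202] top 0.0218
preamp wa 814 rect 0.4515 0.0034 54 34 ang 49.3 med [0.4514 0.0037 0.0245] top 0.0259
preamp wb 812 rect 0.452 0.0031 54 34 ang 49.0 med [0.4512 0.0027 0.0244] top 0.0257
attenuator wa 553 rect 0.5563 0.1274 64 26 ang 70.4 med [0.5538 0.1282 0.0232] top 0.0271
attenuator wb 606 rect 0.5567 0.1269 66 26 ang 70.6 med [0.5544 0.123  0.0234] top 0.0269
probe wa 192 rect 0.6678 0.0345 82 18 ang -89.6 med [0.6672 0.0247 0.0162] top 0.0206
probe wb 157 rect 0.6713 -0.0186 61 6 ang -84.6 med [ 0.6701 -0.0142  0.0154] top 0.0202
clip wa 443 rect 0.5583 -0.1206 37 32 ang -27.5 med [ 0.5575 -0.1194  0.0282] top 0.03
clip wb 423 rect 0.5584 -0.1213 36 32 ang -27.2 med [ 0.5573 -0.1212  0.0283] top 0.0298
term wa 144 rect 0.4615 0.1214 19 18 ang -0.6 med [0.4608 0.1215 0.0404] top 0.0413
term wb 161 rect 0.4613 0.1211 20 19 ang -83.1 med [0.4616 0.1198 0.0401] top 0.0411
tray2 [0.5177 0.2903] [ 87.1 141.2  89.2 142.4] [-12.6, -101.8, 168.2, 77.4]
tray3 [ 0.56   -0.3173] [161.3 113.4 161.7 108.8] [103.1, -166.1, -75.3, 14.1]
```

```bash
python3 -m pendant '[[[-0.11,0.149,0,0,0,0],[-0.11,0.149,0,0,0,0],[-0.11,0.149,0,0,0,0],[-0.11,0.149,0,0,0,0],[-0.11,0.149,0,0,0,0]]]' >/dev/null
python3 -m pendant '[[[0,0,0,0,0,0],[0,0,0,0,0,0],[0,0,0,0,0,0]]]'
python3 - <<'E'
from look import *
from seg import seg
look('wc',['large_ring','probe'])
seg(['wc'],['large_ring','probe'])
a=np.load('wc.npz')
cv2.imwrite('pics/rect_c.png',cv2.resize(rect(a['p'][...,::-1],a,.5,.74,-.16,.16,.022),None,fx=2,fy=2,interpolation=cv2.INTER_CUBIC))
E
```

```text
time: 4.8
tool_pos: [0.5589, -0.0001, 0.2606]
eef_rot: [-0.0, -0.001, 1.0, -0.0]
contact_force: [0.1, -0.0, -0.2]
gripper_width: 0.093
gripper_force: 0.0
large_ring (np.float64(0.646), np.float64(-0.145), np.float64(0.024), 0.75) (np.float64(0.357), np.float64(-0.108), np.float64(0.028), 0.66) (np.float64(0.359), np.float64(0.06), np.float64(0.026), 0.65) (np.float64(0.566), np.float64(-0.004), np.float64(0.02), 0.57)
probe (np.float64(0.675), np.float64(0.003), np.float64(0.022), 0.79)
large_ring wc 705 rect 0.5647 -0.005 54 53 ang 0.3 med [ 0.5635 -0.0043  0.0243] top 0.0256
probe wc 740 rect 0.6361 0.0047 135 99 ang -84.9 med [ 0.6737 -0.0027  0.0198] top 0.0229
```

View pics/rect_c.png

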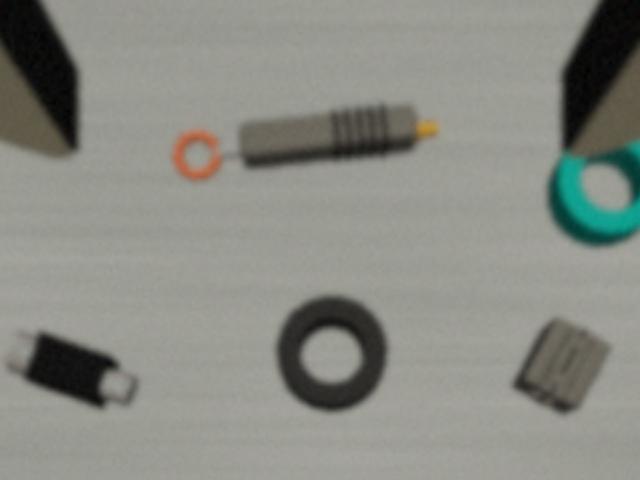

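rect_c shows the large ring whole, centred at (332,353). The probe handle runs from (240,140) to (416,125) with its loop at +y (198,155). I'll refine the probe handle and work out the first approach, to the small ring.

Run:
```python
from h import *
a=np.load('wc.npz');P=cloud(a['d'],a)[a['d']>0]
Q=P[(P[:,2]>.015)&(P[:,2]<.03)&(abs(P[:,0]-.674)<.03)&(abs(P[:,1]+.004)<.06)]
print(cv2.minAreaRect((Q[:,:2]*1000).astype(np.float32)),np.median(Q,0),len(Q))
print(to(.455,-.1255,.1,14))
```

```text
((676.6506958007812, -3.0293960571289062), (18.455228805541992, 89.59160614013672), 6.164266586303711) [ 0.67548876 -0.00296078  0.02000542] 586
(array([ 0.1039, -0.1246,  0.161 ]), array([ 0.,  0., 76.]))
```

```bash
python3 -m pendant '[[[0,0,0,0,0,35],[0,0,0,0,0,35],[0,0,0,0,0,35],[0,0,0,0,0,35],[0,0,0,0,0,35]]]' 0.06 >/dev/null
python3 -m pendant '[[[0,0,0,0,0,35],[0,0,0,0,0,35],[0,0,0,0,0,35],[0,0,0,0,0,35],[0,0,0,0,0,35]]]' >/dev/null
python3 -m pendant '[[[-0.096,-0.131,0.16,0,0,6],[-0.096,-0.131,0.16,0,0,6],[-0.096,-0.131,0.16,0,0,6],[-0.096,-0.131,0.16,0,0,6],[-0.096,-0.131,0.16,0,0,6]]]'
python3 - <<'E'
from h import *
print(to(.455,-.1255,.02,14))
E
```

```text
time: 6.2
tool_pos: [0.4756, -0.1251, 0.1137]
eef_rot: [0.001, 0.616, 0.788, 0.0]
contact_force: [-0.1, -0.5, 0.0]
gripper_width: 0.0597
gripper_force: 0.0
(array([ 0.0046, -0.0202,  0.0937]), array([ 0.1,  0. , -0. ]))
```

```bash
python3 -m pendant '[[[0.0046,-0.02,0.03,0,0,0],[0.0046,-0.02,0.03,0,0,0],[0.0046,-0.02,0.03,0,0,0]]]' >/dev/null
python3 - <<'E'
from h import *
print(get_state()['tool_pos'],to(.455,-.1255,.02,14))
E
```

```text
[ 0.45324366 -0.12371764  0.08237222] (array([-0.0023,  0.0015,  0.0624]), array([-0.2, -0.2, -0.1]))
```

```bash
python3 -m pendant '[[[-0.002,0.001,0.03,0,0,0],[-0.002,0.001,0.05,0,0,0],[-0.002,0.001,0.06,0,0,0],[-0.002,0.001,0.06,0,0,0]]]'
python3 - <<'E'
from h import *
print(get_state()['tool_pos'],to(.455,-.1255,.02,14))
E
```

```text
time: 6.78
tool_pos: [0.4582, -0.1252, 0.0243]
eef_rot: [-0.0, 0.615, 0.788, -0.0]
contact_force: [-0.3, -0.2, -0.1]
gripper_width: 0.0599
gripper_force: 0.0
[ 0.45821841 -0.12521634  0.02433242] (array([ 0.0005, -0.0032,  0.0043]), array([-0. , -0. ,  0.1]))
```

```bash
for i in 1 2 3; do python3 -m pendant '[[[0,0,0,0,0,0]]]' | sed -n 2p;done
python3 -m pendant '[[[0,-0.002,0.003,0,0,0],[0,-0.002,0.003,0,0,0]]]'| sed -n 2p
python3 -m pendant '[[[0,0,0,0,0,0]]]' | sed -n 2p
```

```text
tool_pos: [0.4593, -0.1257, 0.0261]
tool_pos: [0.4598, -0.1259, 0.0267]
tool_pos: [0.4596, -0.1259, 0.0265]
tool_pos: [0.4561, -0.1261, 0.0219]
tool_pos: [0.4559, -0.1259, 0.0217]
```

```bash
python3 -m pendant '[[[0,-0.001,0.0015,0,0,0],[0,-0.001,0.0015,0,0,0],[0,-0.001,0.0015,0,0,0]]]'|sed -n 2p
python3 -m pendant '[[[0,0,0,0,0,0],[0,0,0,0,0,0],[0,0,0,0,0,0],[0,0,0,0,0,0],[0,0,0,0,0,0]]]' 0.03 20
python3 -m pendant '[[[0,0,-0.02,0,0,0],[0,0,-0.04,0,0,0],[0,0,-0.06,0,0,0],[0,0,-0.06,0,0,0],[0,0,-0.06,0,0,0]]]'
python3 - <<'E'
from h import *
print(to(.5243,-.2752,.08,14))
E
```

```text
tool_pos: [0.4547, -0.1261, 0.0199]
time: 7.95
tool_pos: [0.455, -0.1262, 0.0201]
eef_rot: [0.0, 0.615, 0.788, 0.0]
contact_force: [-0.5, -0.5, 0.4]
gripper_width: 0.0323
gripper_force: 0.0
time: 8.37
tool_pos: [0.4561, -0.1266, 0.0813]
eef_rot: [0.001, 0.615, 0.788, 0.0]
contact_force: [-0.2, 0.2, -1.0]
gripper_width: 0.0302
gripper_force: 0.0
(array([-0.1607,  0.0301,  0.0017]), array([0.1, 0.1, 0.1]))
```

Run:
```python
from look import *
from seg import seg
look('wd',['small_ring'])
seg(['wd'],['small_ring'])
```

```text
small_ring (np.float64(0.456), np.float64(-0.128), np.float64(0.019), 0.95)
small_ring wd 928 rect 0.4554 -0.1264 37 37 ang 14.9 med [ 0.4554 -0.1256  0.0202] top 0.0213
```

View pics/wd.png

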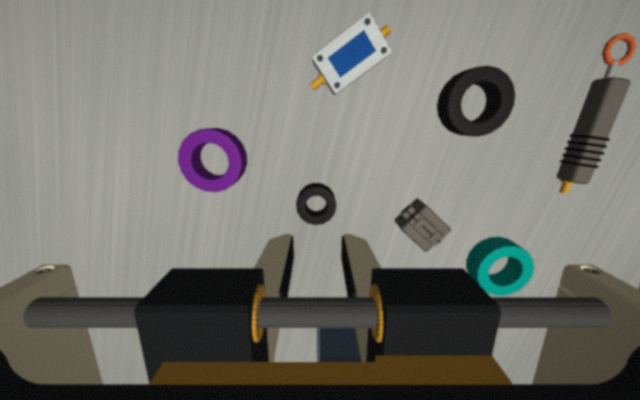

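The ring at (316,203) hasn't moved, and the fingers (tips at row 235) closed to 30 mm on nothing. I'll check the real fingertip height and position with the outside cameras.

Run:
```python
from h import *
s=get_state();print(s['tool_pos'],s['gripper_width'])
for n in('scene','side'):
    p,d=grab_frame(n);c=calibration(n);P=cloud(d,c)
    m=(d>0)&(np.hypot(P[...,0]-s['tool_pos'][0],P[...,1]-s['tool_pos'][1])<.05)&(P[...,2]>.03)&(P[...,2]<.16)
    Q=P[m];print(n,len(Q),np.percentile(Q[:,2],[0,1,5,50]).round(4))
    L=Q[Q[:,2]<np.percentile(Q[:,2],1)+.02];print(L[:,:2].min(0),L[:,:2].max(0),np.median(L,0))
    u=w2p(c,s['tool_pos'])[0].astype(int);print(u)
    k=p[max(0,u[1]-75):u[1]+75,u[0]-100:u[0]+100,::-1];cv2.imwrite(f'pics/tip_{n}.png',cv2.resize(k,None,fx=2,fy=2,interpolation=cv2.INTER_CUBIC))
a=[cv2.imread(f'pics/tip_{n}.png') for n in('scene','side')];cv2.imwrite('pics/tips.png',np.hstack([i[:300] for i in a]))
```

```text
[ 0.45441099 -0.12597655  0.07917177] 0.030032253797396585
scene 403 [0.1064 0.108  0.1113 0.1369]
[ 0.42689565 -0.14190941] [ 0.48557531 -0.11444736] [ 0.4411688  -0.13035642  0.11934991]
[257 203]
side 420 [0.1039 0.1055 0.1097 0.1357]
[ 0.42219687 -0.12848253] [ 0.48024324 -0.10848365] [ 0.43869838 -0.1194467   0.11667904]
[373 154]
```

View pics/tips.png

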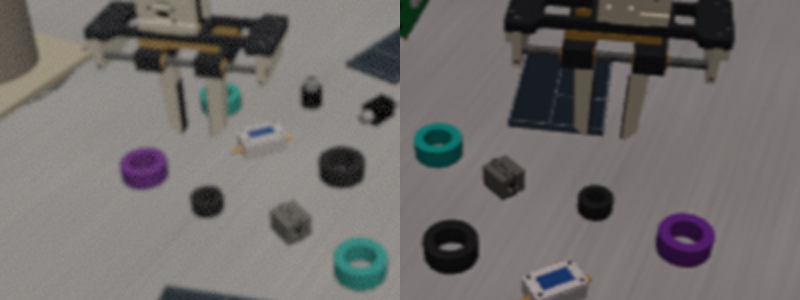

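The fingertips really stand about 105 mm high while the reported TCP implies 70 mm. I'll cross-check with the wrist depth before going on.

Run:
```python
from h import *
a=np.load('wd.npz');P=cloud(a['d'],a)
for r in(238,242,250,258):
    for u in(275,283,352,362): print(r,u,a['d'][r,u].round(3),P[r,u].round(4))
s=get_state();print(s['qpos'],s['tool_pos'])
c=calibration('wrist');M=rot(s['eef_rot']);print(M.inv().apply(c['eye']-s['tool_pos']))
```

```text
238 275 0.173 [ 0.4293 -0.1233  0.1135]
238 283 0.172 [ 0.434  -0.1218  0.1143]
238 352 0.173 [ 0.4744 -0.1122  0.1132]
238 362 0.172 [ 0.48   -0.1104  0.1141]
242 275 0.166 [ 0.4301 -0.1226  0.1202]
242 283 0.166 [ 0.4346 -0.1213  0.1205]
242 352 0.167 [ 0.4736 -0.1121  0.1195]
242 362 0.167 [ 0.4791 -0.1106  0.1199]
250 275 0.157 [ 0.4315 -0.1223  0.1304]
250 283 0.158 [ 0.4357 -0.1218  0.1294]
250 352 0.157 [ 0.4723 -0.1122  0.1305]
250 362 0.157 [ 0.4776 -0.1108  0.1305]
258 275 0.15 [ 0.4327 -0.1229  0.138 ]
258 283 0.147 [ 0.4367 -0.1204  0.1408]
258 352 0.149 [ 0.4715 -0.1129  0.1386]
258 362 0.148 [ 0.4763 -0.1113  0.1394]
[-3.79198420e-01 -1.34654074e-01  1.96651524e+00  5.35650052e-06
  1.31202217e+00 -6.24390932e-01] [ 0.45396358 -0.12577948  0.0786524 ]
[ 0.08016953  0.00045074 -0.19177126]
```

Both views and the wrist depth agree that the fingertips are about 25 mm above the reported TCP rather than 11 mm below it, and xy is right. I'll descend with that offset and verify on the way.

```bash
cat > tip.py <<'E'
from h import *
def tip(r=.055,floor=.03):
    s=get_state();t=s['tool_pos']
    for n in('scene','side'):
        p,d=grab_frame(n);c=calibration(n);P=cloud(d,c);cv2.imwrite(f'pics/t_{n}_{s["time"]:.0f}.png',p[...,::-1])
        Q=P[(d>0)&(np.hypot(P[...,0]-t[0],P[...,1]-t[1])<r)&(P[...,2]>floor)&(P[...,2]<t[2]+.12)]
        print(n,'tool',t.round(4),'n',len(Q),'low z',np.percentile(Q[:,2],[0,1,3]).round(4),'dz',(np.percentile(Q[:,2],1)-t[2]).round(4))
if __name__=='__main__': tip(*map(float,sys.argv[1:]))
E
python3 -m pendant '[[[0,0,0.02,0,0,0],[0,0,0.04,0,0,0],[0,0,0.055,0,0,0],[0,0,0.055,0,0,0],[0,0,0.055,0,0,0]]]' 0.06|sed -n 2,4p
python3 tip.py .055 .025
python3 -m pendant '[[[0,0,0.02,0,0,0],[0,0,0.02,0,0,0],[0,0,0.02,0,0,0]]]' |sed -n 2,4p
python3 tip.py .055 .022
python3 -c "
from h import *;print(to(.455,-.126,-.016,14))"
```

```text
tool_pos: [0.4533, -0.1256, 0.0235]
eef_rot: [-0.002, 0.615, 0.788, -0.001]
contact_force: [0.4, 0.7, -0.3]
scene tool [ 0.4533 -0.1256  0.0235] n 552 low z [0.0501 0.0527 0.056 ] dz 0.0292
side tool [ 0.4533 -0.1256  0.0235] n 516 low z [0.0487 0.0522 0.0545] dz 0.0287
tool_pos: [0.4545, -0.126, 0.0052]
eef_rot: [-0.001, 0.615, 0.788, -0.0]
contact_force: [-0.2, 0.0, 0.6]
scene tool [ 0.4545 -0.126   0.0052] n 560 low z [0.022  0.0221 0.0226] dz 0.0169
side tool [ 0.4545 -0.126   0.0052] n 486 low z [0.0221 0.0329 0.0351] dz 0.0277
(array([ 0.0005, -0.0004,  0.0221]), array([0., 0., 0.]))
```

```bash
python3 -m pendant '[[[0,0,0.01,0,0,0],[0,0,0.021,0,0,0],[0,0,0.021,0,0,0],[0,0,0.021,0,0,0]]]' |sed -n 2,4p
python3 -m pendant '[[[0,0,0,0,0,0],[0,0,0,0,0,0],[0,0,0,0,0,0],[0,0,0,0,0,0],[0,0,0,0,0,0]]]' 0.03 20
python3 tip.py .055 .0225
```

```text
tool_pos: [0.4538, -0.1257, -0.0172]
eef_rot: [-0.001, 0.615, 0.788, -0.0]
contact_force: [0.1, -0.6, 0.0]
time: 10.18
tool_pos: [0.4552, -0.1263, -0.0156]
eef_rot: [0.0, 0.615, 0.788, 0.0]
contact_force: [-0.3, 0.1, 1.6]
gripper_width: 0.0371
gripper_force: 20.0
scene tool [ 0.4552 -0.1263 -0.0156] n 519 low z [0.0225 0.0226 0.0229] dz 0.0382
side tool [ 0.4552 -0.1263 -0.0156] n 412 low z [0.0226 0.023  0.025 ] dz 0.0386
```

```bash
python3 -m pendant '[[[0,0,-0.02,0,0,0],[0,0,-0.045,0,0,0],[0,0,-0.06,0,0,0],[-0.04,0.008,-0.06,0,0,0],[-0.08,0.0155,-0.06,0,0,0]]]' | sed -n '2p;5,6p'
python3 -m pendant '[[[-0.04,0.008,0,0,0,0],[-0.08,0.0155,0,0,0,0],[-0.08,0.0155,0,0,0,0],[-0.08,0.0155,0,0,0,0],[-0.08,0.0155,0,0,0,0]]]' | sed -n '2p;5,6p'
python3 -c "
from h import *;print(to(.5243,-.2752,-.0125,14))"
```

```text
tool_pos: [0.4908, -0.2001, 0.0459]
gripper_width: 0.037
gripper_force: 20.0
tool_pos: [0.5232, -0.2735, 0.0432]
gripper_width: 0.0372
gripper_force: 20.0
(array([-0.002 ,  0.0007,  0.0557]), array([-0.1, -0.1,  0. ]))
```

```bash
python3 -m pendant '[[[-0.002,0,0.02,0,0,0],[-0.002,0,0.04,0,0,0],[-0.002,0,0.05,0,0,0],[-0.002,0,0.05,0,0,0],[-0.002,0,0.05,0,0,0]]]' | sed -n '2,3p'
python3 -m pendant '[[[0,0,0,0,0,0],[0,0,0,0,0,0]]]' | sed -n '2,4p'
python3 -c "
from h import *;print(to(.5243,-.2752,-.013,14))"
```

```text
tool_pos: [0.5237, -0.2746, -0.0061]
eef_rot: [-0.001, 0.615, 0.789, -0.0]
tool_pos: [0.5254, -0.2762, -0.0043]
eef_rot: [0.001, 0.615, 0.788, 0.0]
contact_force: [-0.7, 0.1, -0.5]
(array([ 0.0012, -0.0008,  0.0087]), array([0.1, 0.1, 0.1]))
```

```bash
python3 -m pendant '[[[0.001,-0.001,0.004,0,0,0],[0.001,-0.001,0.007,0,0,0],[0.001,-0.001,0.0085,0,0,0],[0.001,-0.001,0.0085,0,0,0],[0.001,-0.001,0.0085,0,0,0]]]' | sed -n '2,4p'
python3 -m pendant '[[[0,0,0,0,0,0],[0,0,0,0,0,0]]]' | sed -n '2,4p'
```

```text
tool_pos: [0.5233, -0.2752, -0.0137]
eef_rot: [0.0, 0.615, 0.788, 0.0]
contact_force: [-3.7, 1.9, 7.2]
tool_pos: [0.5233, -0.2752, -0.0137]
eef_rot: [0.0, 0.615, 0.788, 0.0]
contact_force: [-3.9, 2.1, 6.9]
```

```bash
python3 -m pendant '[[[0,0,0,0,0,0],[0,0,0,0,0,0],[0,0,0,0,0,0]]]' 0.052 | sed -n '2,6p'
python3 -m pendant '[[[0,0,-0.01,0,0,0],[0,0,-0.03,0,0,0],[0,0,-0.07,0,0,0],[0,0,-0.11,0,0,0],[0,0,-0.15,0,0,0]]]' | sed -n '2,6p'
python3 - <<'E'
from look import *
import seg
look('we',['small_ring'])
seg.parts['small_ring']=(.5243,-.2752);seg.seg(['we'],['small_ring'])
print(to(.4517,.003,.06,-41))
E
```

```text
tool_pos: [0.5231, -0.2751, -0.0146]
eef_rot: [0.0, 0.615, 0.788, -0.0]
contact_force: [0.0, -0.0, 0.2]
gripper_width: 0.0503
gripper_force: 0.0
tool_pos: [0.5225, -0.2747, 0.1374]
eef_rot: [-0.0, 0.615, 0.788, -0.0]
contact_force: [0.8, -0.2, 0.5]
gripper_width: 0.0524
gripper_force: 0.0
small_ring (np.float64(0.523), np.float64(-0.274), np.float64(0.024), 0.81)
small_ring we 650 rect 0.5236 -0.2753 37 36 ang 89.1 med [ 0.5235 -0.2743  0.0222] top 0.0232
(array([ 0.2918, -0.0063,  0.0824]), array([ 0.8,  0.3, 55. ]))
```

View pics/we.png

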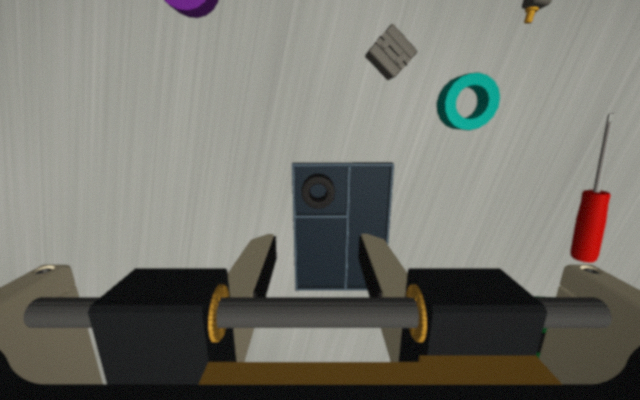

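The small ring at (318,190) sits flat and centred in its compartment. The preamp is next.

```bash
python3 -m pendant '[[[0.29,-0.006,0.08,0,0,55],[0.29,-0.006,0.08,0,0,55],[0.29,-0.006,0.08,0,0,55],[0.29,-0.006,0.08,0,0,55],[0.29,-0.006,0.08,0,0,55]]]' 0.056 | sed -n '2,3p'
python3 -m pendant '[[[0,0,0,0,0,0],[0,0,0,0,0,0]]]' >/dev/null
python3 - <<'E'
from h import *
print(to(.4517,.003,.06,-41))
a=np.load('we.npz');c,s=np.cos(np.radians(13.95)),np.sin(np.radians(13.95))
print([w2p(a,[.560+c*x-s*y,-.3173+s*x+c*y,.01])[0].round(0) for x,y in((-.0575,.0815),(.0575,.0815),(.0575,-.0815),(-.0575,-.0815))])
E
```

```text
tool_pos: [0.4704, -0.083, 0.0807]
eef_rot: [0.0, 0.827, 0.563, 0.0]
(array([ 0.0735, -0.048 ,  0.0206]), array([-0.1,  0. , 20.1]))
[array([289., 162.]), array([392., 162.]), array([383., 289.]), array([292., 289.])]
```

```bash
python3 -m pendant '[[[0.0735,-0.048,0.02,0,0,20],[0.0735,-0.048,0.02,0,0,20],[0.0735,-0.048,0.02,0,0,20],[0.0735,-0.048,0.02,0,0,20],[0.0735,-0.048,0.02,0,0,20]]]' >/dev/null
python3 -m pendant '[[[0,0,0,0,0,0],[0,0,0,0,0,0]]]' | sed -n 2p
python3 - <<'E'
from h import *
print(to(.4517,.003,-.015,-41))
E
```

```text
tool_pos: [0.4543, -0.0002, 0.062]
(array([ 0.0007, -0.0041,  0.077 ]), array([ 0.1, -0. , -0. ]))
```

```bash
python3 -m pendant '[[[0.001,-0.004,0.02,0,0,0],[0.001,-0.004,0.045,0,0,0],[0.001,-0.004,0.065,0,0,0],[0.001,-0.004,0.065,0,0,0],[0.001,-0.004,0.065,0,0,0]]]' >/dev/null
python3 -m pendant '[[[0,0,0,0,0,0],[0,0,0,0,0,0]]]' | sed -n 2,4p
python3 - <<'E'
from h import *
print(to(.4517,.003,-.015,-41))
E
```

```text
tool_pos: [0.4524, 0.0042, -0.0021]
eef_rot: [0.001, 0.91, 0.414, 0.001]
contact_force: [0.6, 0.0, 0.4]
(array([-0.0014,  0.0002,  0.0129]), array([ 0.1, -0.1, -0.1]))
```

```bash
python3 -m pendant '[[[-0.001,0,0.006,0,0,0],[-0.001,0,0.0125,0,0,0],[-0.001,0,0.0125,0,0,0],[-0.001,0,0.0125,0,0,0]]]' |sed -n 2,4p
python3 -m pendant '[[[0,0,0,0,0,0],[0,0,0,0,0,0],[0,0,0,0,0,0],[0,0,0,0,0,0],[0,0,0,0,0,0]]]' 0.026 20
python3 -m pendant '[[[0,0,-0.02,0,0,0],[0,0,-0.045,0,0,0],[0,0,-0.07,0,0,0],[0,0,-0.07,0,0,0],[0,0,-0.07,0,0,0]]]' | sed -n '2p;5,6p'
python3 - <<'E'
from h import *
print(to(.5436,-.3528,.055,14))
E
```

```text
tool_pos: [0.4496, 0.004, -0.0168]
eef_rot: [-0.0, 0.91, 0.414, -0.0]
contact_force: [-0.1, -0.6, 0.2]
time: 15.55
tool_pos: [0.4503, 0.0039, -0.0162]
eef_rot: [0.0, 0.91, 0.414, 0.0]
contact_force: [0.6, 0.3, -0.3]
gripper_width: 0.0336
gripper_force: 20.0
tool_pos: [0.4517, 0.0038, 0.0551]
gripper_width: 0.034
gripper_force: 20.0
(array([-0.208 ,  0.3039,  0.0006]), array([  0.2,  -0. , -55.1]))
```

```bash
python3 -m pendant '[[[-0.208,0.304,0,0,0,-55],[-0.208,0.304,0,0,0,-55],[-0.208,0.304,0,0,0,-55],[-0.208,0.304,0,0,0,-55],[-0.208,0.304,0,0,0,-55]]]' >/dev/null
python3 -m pendant '[[[0,0,0,0,0,0],[0,0,0,0,0,0]]]' | sed -n 2,6p
python3 - <<'E'
from h import *
print(to(.5436,-.3528,.055,14))
E
```

```text
tool_pos: [0.4973, -0.183, 0.0516]
eef_rot: [-0.001, 0.757, 0.654, -0.001]
contact_force: [0.6, 0.8, -1.9]
gripper_width: 0.0337
gripper_force: 20.0
(array([-0.1613,  0.0705, -0.0037]), array([ -0.2,  -0.1, -22.4]))
```

```bash
python3 -m pendant '[[[-0.161,0.0705,-0.003,0,0,-22.4],[-0.161,0.0705,-0.003,0,0,-22.4],[-0.161,0.0705,-0.003,0,0,-22.4],[-0.161,0.0705,-0.003,0,0,-22.4],[-0.161,0.0705,-0.003,0,0,-22.4]]]' >/dev/null
python3 -m pendant '[[[0,0,0,0,0,0],[0,0,0,0,0,0],[0,0,0,0,0,0]]]' | sed -n 2,6p
python3 - <<'E'
from h import *
print(to(.5436,-.3528,-.004,14))
E
```

```text
tool_pos: [0.5447, -0.3485, 0.0556]
eef_rot: [-0.001, 0.614, 0.789, 0.0]
contact_force: [0.7, -0.2, -1.4]
gripper_width: 0.0336
gripper_force: 20.0
(array([-0.0041, -0.0021,  0.0596]), array([-0.1, -0.1,  0.2]))
```

```bash
python3 -m pendant '[[[-0.004,-0.002,0.02,0,0,0],[-0.004,-0.002,0.045,0,0,0],[-0.004,-0.002,0.06,0,0,0],[-0.004,-0.002,0.06,0,0,0],[-0.004,-0.002,0.06,0,0,0]]]' >/dev/null
python3 -m pendant '[[[0,0,0,0,0,0],[0,0,0,0,0,0],[0,0,0,0,0,0]]]' | sed -n 2,6p
python3 - <<'E'
from h import *
print(to(.5436,-.3528,-.0144,14))
E
```

```text
tool_pos: [0.5455, -0.3559, -0.0014]
eef_rot: [0.001, 0.614, 0.789, 0.0]
contact_force: [-0.7, 0.0, -1.5]
gripper_width: 0.034
gripper_force: 20.0
(array([ 0.0035, -0.0011,  0.013 ]), array([0.1, 0.1, 0.2]))
```

```bash
python3 -m pendant '[[[0.003,-0.001,0.005,0,0,0],[0.003,-0.001,0.009,0,0,0],[0.003,-0.001,0.0125,0,0,0],[0.003,-0.001,0.0125,0,0,0],[0.003,-0.001,0.0125,0,0,0]]]' >/dev/null
python3 -m pendant '[[[0,0,0,0,0,0],[0,0,0,0,0,0]]]' | sed -n 2,6p
```

```text
tool_pos: [0.5428, -0.3529, -0.015]
eef_rot: [0.0, 0.614, 0.789, -0.0]
contact_force: [-2.5, 1.6, 7.7]
gripper_width: 0.0336
gripper_force: 20.0
```

```bash
python3 -m pendant '[[[0,0,0,0,0,0],[0,0,0,0,0,0],[0,0,0,0,0,0]]]' 0.046 | sed -n '2p;5,6p'
python3 -m pendant '[[[0,0,-0.01,0,0,0],[0,0,-0.03,0,0,0],[0,0,-0.07,0,0,0],[0,0,-0.11,0,0,0],[0,0,-0.15,0,0,0]]]' | sed -n '2p;5,6p'
python3 - <<'E'
from look import *
import seg
look('wf',['preamp'])
seg.parts['preamp']=(.5436,-.3528);seg.parts['small_ring']=(.5243,-.2752)
seg.seg(['wf'],['preamp','small_ring'],r=.045)
print(to(.6763,-.001,.06,6.2))
E
```

```text
tool_pos: [0.5438, -0.3525, -0.0156]
gripper_width: 0.0452
gripper_force: 1.9
tool_pos: [0.5419, -0.3522, 0.1355]
gripper_width: 0.0459
gripper_force: 0.0
preamp (np.float64(0.537), np.float64(-0.345), np.float64(0.029), 0.74)
preamp wf 1503 rect 0.5432 -0.3518 54 34 ang -76.7 med [ 0.5428 -0.3506  0.0265] top 0.0276
small_ring wf 789 rect 0.5244 -0.2756 37 37 ang 12.8 med [ 0.5236 -0.2753  0.0223] top 0.0233
(array([0.3131, 0.2121, 0.0827]), array([0.5, 0.6, 8. ]))
```

```bash
python3 -m pendant '[[[0.313,0.212,0.08,0,0,8],[0.313,0.212,0.08,0,0,8],[0.313,0.212,0.08,0,0,8],[0.313,0.212,0.08,0,0,8],[0.313,0.212,0.08,0,0,8]]]' 0.04 >/dev/null
python3 -m pendant '[[[0,0,0,0,0,0],[0,0,0,0,0,0]]]' | sed -n 2,3p
python3 - <<'E'
from h import *
print(to(.6763,-.001,.06,6.2))
E
```

```text
tool_pos: [0.6117, -0.159, 0.0904]
eef_rot: [-0.001, 0.666, 0.746, -0.0]
(array([0.1497, 0.0821, 0.0304]), array([-0.1, -0. ,  0.3]))
```

```bash
python3 -m pendant '[[[0.1495,0.082,0.03,0,0,0],[0.1495,0.082,0.03,0,0,0],[0.1495,0.082,0.03,0,0,0],[0.1495,0.082,0.03,0,0,0],[0.1495,0.082,0.03,0,0,0]]]' >/dev/null
python3 -m pendant '[[[0,0,0,0,0,0],[0,0,0,0,0,0],[0,0,0,0,0,0]]]' | sed -n 2,3p
python3 - <<'E'
from h import *
print(to(.6763,-.001,-.002,6.2))
E
```

```text
tool_pos: [0.6771, -0.0064, 0.0618]
eef_rot: [0.0, 0.668, 0.744, -0.0]
(array([ 0.0055, -0.0002,  0.0638]), array([ 0. ,  0.1, -0.1]))
```

```bash
python3 -m pendant '[[[0.005,0,0.02,0,0,0],[0.005,0,0.045,0,0,0],[0.005,0,0.063,0,0,0],[0.005,0,0.063,0,0,0],[0.005,0,0.063,0,0,0]]]' >/dev/null
python3 -m pendant '[[[0,0,0,0,0,0],[0,0,0,0,0,0],[0,0,0,0,0,0]]]' | sed -n 2,4p
python3 - <<'E'
from h import *
print(to(.6763,-.001,-.016,6.2))
E
```

```text
tool_pos: [0.6781, 0.0004, 0.0004]
eef_rot: [0.001, 0.668, 0.744, 0.001]
contact_force: [0.7, -1.1, -0.1]
(array([-0.0012, -0.002 ,  0.0164]), array([0.2, 0. , 0. ]))
```

```bash
python3 -m pendant '[[[-0.001,-0.0015,0.006,0,0,0],[-0.001,-0.0015,0.012,0,0,0],[-0.001,-0.0015,0.016,0,0,0],[-0.001,-0.0015,0.016,0,0,0],[-0.001,-0.0015,0.016,0,0,0]]]' |sed -n 2,4p
python3 -m pendant '[[[0,0,0,0,0,0],[0,0,0,0,0,0],[0,0,0,0,0,0],[0,0,0,0,0,0],[0,0,0,0,0,0]]]' 0.01 15
python3 -m pendant '[[[0,0,-0.02,0,0,0],[0,0,-0.045,0,0,0],[0,0,-0.07,0,0,0],[0,0,-0.07,0,0,0],[0,0,-0.07,0,0,0]]]' | sed -n '2p;5,6p'
python3 - <<'E'
from h import *
# probe +x at 96.2 deg in world -> placed at 103.95; grip at part x=-.010
a=np.radians(103.95);g=np.array([.5906,-.3097])-.010*np.array([np.cos(a),np.sin(a)]);print(g)
print(to(*g,.06,13.95))
E
```

```text
tool_pos: [0.6744, -0.0, -0.0187]
eef_rot: [-0.001, 0.668, 0.745, -0.0]
contact_force: [0.0, -0.3, -0.5]
time: 21.98
tool_pos: [0.6754, -0.0002, -0.0175]
eef_rot: [0.0, 0.668, 0.744, 0.0]
contact_force: [0.6, 0.8, 0.1]
gripper_width: 0.0179
gripper_force: 15.0
tool_pos: [0.6771, -0.0004, 0.0548]
gripper_width: 0.0177
gripper_force: 15.0
[ 0.59301075 -0.31940506]
(array([-0.308 , -0.1182, -0.0055]), array([ 0.3,  0.1, -7.7]))
```

```bash
python3 -m pendant '[[[-0.308,-0.118,-0.005,0,0,-7.7],[-0.308,-0.118,-0.005,0,0,-7.7],[-0.308,-0.118,-0.005,0,0,-7.7],[-0.308,-0.118,-0.005,0,0,-7.7],[-0.308,-0.118,-0.005,0,0,-7.7]]]' >/dev/null
python3 -m pendant '[[[0,0,0,0,0,0],[0,0,0,0,0,0]]]' | sed -n 2,3p
python3 - <<'E'
from h import *
print(to(.593,-.3194,.06,13.95))
E
```

```text
tool_pos: [0.6206, -0.2031, 0.0536]
eef_rot: [-0.001, 0.618, 0.786, -0.0]
(array([-0.1065, -0.0543, -0.0064]), array([-0.1, -0.1, -0.3]))
```

```bash
python3 -m pendant '[[[-0.1065,-0.054,0,0,0,0],[-0.1065,-0.054,0,0,0,0],[-0.1065,-0.054,0,0,0,0],[-0.1065,-0.054,0,0,0,0],[-0.1065,-0.054,0,0,0,0]]]' >/dev/null
python3 -m pendant '[[[0,0,0,0,0,0],[0,0,0,0,0,0],[0,0,0,0,0,0]]]' | sed -n '2,3p;5,6p'
python3 - <<'E'
from h import *
print(to(.593,-.3194,-.005,13.95))
E
```

```text
tool_pos: [0.5961, -0.3153, 0.0549]
eef_rot: [-0.0, 0.615, 0.788, 0.0]
gripper_width: 0.0182
gripper_force: 15.0
(array([-0.0033, -0.004 ,  0.0599]), array([-0. , -0. ,  0.1]))
```

```bash
python3 -m pendant '[[[-0.003,-0.004,0.02,0,0,0],[-0.003,-0.004,0.045,0,0,0],[-0.003,-0.004,0.059,0,0,0],[-0.003,-0.004,0.059,0,0,0],[-0.003,-0.004,0.059,0,0,0]]]' >/dev/null
python3 -m pendant '[[[0,0,0,0,0,0],[0,0,0,0,0,0],[0,0,0,0,0,0]]]' | sed -n '2,6p'
python3 - <<'E'
from h import *
print(to(.593,-.3194,-.015,13.95))
E
```

```text
tool_pos: [0.5936, -0.3218, -0.0018]
eef_rot: [0.001, 0.616, 0.788, 0.0]
contact_force: [-0.5, 0.4, -0.6]
gripper_width: 0.0181
gripper_force: 15.0
(array([ 0.0025, -0.    ,  0.0132]), array([ 0.1,  0.1, -0. ]))
```

```bash
python3 -m pendant '[[[0.0025,0,0.004,0,0,0],[0.0025,0,0.008,0,0,0],[0.0025,0,0.0115,0,0,0],[0.0025,0,0.0115,0,0,0],[0.0025,0,0.0115,0,0,0]]]' |sed -n 2,4p
python3 -m pendant '[[[0,0,0.001,0,0,0],[0,0,0.001,0,0,0],[0,0,0.001,0,0,0]]]' | sed -n 2,4p
```

```text
tool_pos: [0.5915, -0.3186, -0.0156]
eef_rot: [-0.0, 0.616, 0.788, -0.0]
contact_force: [0.8, 0.9, -1.4]
tool_pos: [0.5917, -0.3188, -0.0158]
eef_rot: [-0.0, 0.616, 0.788, -0.0]
contact_force: [-2.7, 1.9, 5.6]
```

```bash
python3 -m pendant '[[[0,0,0,0,0,0],[0,0,0,0,0,0],[0,0,0,0,0,0]]]' 0.028 | sed -n '2p;4,6p'
python3 -m pendant '[[[0,0,-0.01,0,0,0],[0,0,-0.03,0,0,0],[0,0,-0.07,0,0,0],[0,0,-0.11,0,0,0],[0,0,-0.15,0,0,0]]]' | sed -n '2p;5,6p'
python3 - <<'E'
from look import *
import seg
look('wg',['probe'])
seg.parts.update(preamp=(.5436,-.3528),small_ring=(.5243,-.2752))
seg.seg(['wg'],['preamp','small_ring'],r=.045)
a=np.load('wg.npz');P=cloud(a['d'],a)[a['d']>0]
Q=P[(P[:,2]>.017)&(P[:,2]<.05)&(np.hypot(P[:,0]-.593,P[:,1]+.3194)<.055)]
v=(Q[:,:2]-[.560,-.3173]);c,s=.9705,.2411;lx=v@[c,s];Q=Q[lx>.01]
print('handle',cv2.minAreaRect((Q[:,:2]*1000).astype(np.float32)),np.median(Q,0))
print(to(.5647,-.005,.06,-12.2))
E
```

```text
tool_pos: [0.592, -0.3188, -0.0164]
contact_force: [1.4, 1.3, 0.4]
gripper_width: 0.0271
gripper_force: 0.7
tool_pos: [0.5913, -0.3184, 0.1356]
gripper_width: 0.028
gripper_force: 0.0
probe (np.float64(0.593), np.float64(-0.306), np.float64(0.027), 0.81)
preamp wg 1428 rect 0.5432 -0.3521 54 34 ang -75.5 med [ 0.5431 -0.3504  0.0266] top 0.0276
small_ring wg 764 rect 0.524 -0.2755 37 37 ang -77.3 med [ 0.5241 -0.2749  0.0223] top 0.0233
handle ((593.2022094726562, -321.5483703613281), (18.156274795532227, 89.3120346069336), 13.517290115356445) [ 0.59231906 -0.31851585  0.02227323]
(array([0.316 , 0.0446, 0.0819]), array([ 0.7,  0.5, 26.1]))
```

View pics/wg.png

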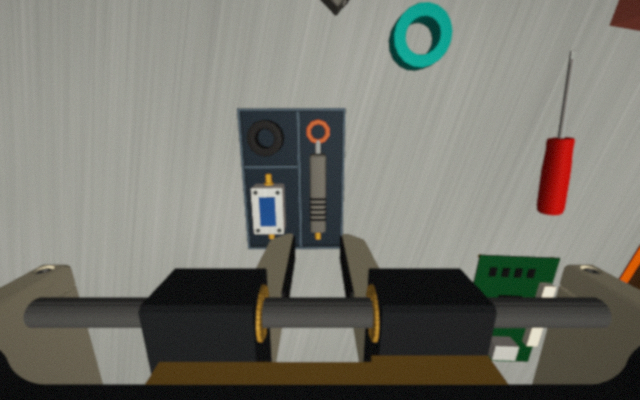

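The near-field kit is complete: the ring at (265,138), preamp at (268,208) and probe at (318,185) all lie flat and centred. The large ring is next.

```bash
python3 -m pendant '[[[0.316,0.0445,0.08,0,0,26],[0.316,0.0445,0.08,0,0,26],[0.316,0.0445,0.08,0,0,26],[0.316,0.0445,0.08,0,0,26],[0.316,0.0445,0.08,0,0,26]]]' 0.08 >/dev/null
python3 -m pendant '[[[0,0,0,0,0,0],[0,0,0,0,0,0]]]' | sed -n 2,3p
python3 - <<'E'
from h import *
print(to(.5647,-.005,.06,-12.2))
E
```

```text
tool_pos: [0.5704, -0.1155, 0.0829]
eef_rot: [-0.0, 0.776, 0.63, -0.0]
(array([ 0.1069, -0.0282,  0.0229]), array([-0.1, -0. ,  0.4]))
```

```bash
python3 -m pendant '[[[0.107,-0.028,0.022,0,0,0],[0.107,-0.028,0.022,0,0,0],[0.107,-0.028,0.022,0,0,0],[0.107,-0.028,0.022,0,0,0],[0.107,-0.028,0.022,0,0,0]]]' >/dev/null
python3 -m pendant '[[[0,0,0,0,0,0],[0,0,0,0,0,0],[0,0,0,0,0,0]]]' | sed -n 2,3p
python3 - <<'E'
from h import *
print(to(.5647,-.005,-.002,-12.2))
E
```

```text
tool_pos: [0.5667, -0.009, 0.0618]
eef_rot: [0.001, 0.778, 0.628, 0.0]
(array([ 0.0035, -0.0029,  0.0638]), array([0.1, 0. , 0. ]))
```

```bash
python3 -m pendant '[[[0.0035,-0.003,0.02,0,0,0],[0.0035,-0.003,0.045,0,0,0],[0.0035,-0.003,0.063,0,0,0],[0.0035,-0.003,0.063,0,0,0],[0.0035,-0.003,0.063,0,0,0]]]' >/dev/null
python3 -m pendant '[[[0,0,0,0,0,0],[0,0,0,0,0,0],[0,0,0,0,0,0]]]' | sed -n 2,4p
python3 - <<'E'
from h import *
print(to(.5647,-.005,-.0145,-12.2))
E
```

```text
tool_pos: [0.5653, -0.0036, -0.0]
eef_rot: [0.001, 0.778, 0.629, 0.001]
contact_force: [-0.8, -0.2, 0.1]
(array([-0.0015, -0.0003,  0.0145]), array([ 0.2, -0. ,  0.1]))
```

```bash
python3 -m pendant '[[[-0.001,0,0.006,0,0,0],[-0.001,0,0.0135,0,0,0],[-0.001,0,0.0135,0,0,0],[-0.001,0,0.0135,0,0,0]]]' |sed -n 2,4p
python3 -m pendant '[[[0,0,0,0,0,0],[0,0,0,0,0,0],[0,0,0,0,0,0],[0,0,0,0,0,0],[0,0,0,0,0,0]]]' 0.046 30
python3 -m pendant '[[[0,0,-0.02,0,0,0],[0,0,-0.045,0,0,0],[0,0,-0.07,0,0,0],[0,0,-0.07,0,0,0],[0,0,-0.07,0,0,0]]]' | sed -n '2p;5,6p'
python3 - <<'E'
from h import *
print(to(.5235,.3172,.06,-12.2))
E
```

```text
tool_pos: [0.5626, -0.0041, -0.0163]
eef_rot: [-0.001, 0.778, 0.629, -0.001]
contact_force: [-0.4, 0.6, -0.1]
time: 28.42
tool_pos: [0.5639, -0.0042, -0.015]
eef_rot: [0.0, 0.778, 0.629, 0.0]
contact_force: [0.0, -0.7, -0.2]
gripper_width: 0.0558
gripper_force: 30.0
tool_pos: [0.5651, -0.0044, 0.0562]
gripper_width: 0.0558
gripper_force: 30.0
(array([ 0.3057, -0.1079, -0.004 ]), array([ 0.2, -0. ,  0.1]))
```

```bash
python3 -m pendant '[[[0.305,-0.108,-0.003,0,0,0],[0.305,-0.108,-0.003,0,0,0],[0.305,-0.108,-0.003,0,0,0],[0.305,-0.108,-0.003,0,0,0],[0.305,-0.108,-0.003,0,0,0]]]' >/dev/null
python3 -m pendant '[[[0.1,-0.036,0,0,0,0],[0.1,-0.036,0,0,0,0],[0.1,-0.036,0,0,0,0],[0.1,-0.036,0,0,0,0],[0.1,-0.036,0,0,0,0]]]' | sed -n 2,3p
python3 -m pendant '[[[0,0,0,0,0,0],[0,0,0,0,0,0]]]' | sed -n '2,3p;5,6p'
python3 - <<'E'
from h import *
print(to(.5235,.3172,-.001,-12.2))
E
```

```text
tool_pos: [0.5204, 0.3083, 0.0541]
eef_rot: [-0.0, 0.777, 0.63, -0.002]
tool_pos: [0.522, 0.3061, 0.0554]
eef_rot: [-0.0, 0.778, 0.628, -0.001]
gripper_width: 0.0557
gripper_force: 30.0
(array([ 0.0112, -0.0008,  0.0564]), array([-0.1,  0.1,  0.1]))
```

```bash
python3 -m pendant '[[[0.011,-0.001,0.02,0,0,0],[0.011,-0.001,0.04,0,0,0],[0.011,-0.001,0.056,0,0,0],[0.011,-0.001,0.056,0,0,0],[0.011,-0.001,0.056,0,0,0]]]' >/dev/null
python3 -m pendant '[[[0,0,0,0,0,0],[0,0,0,0,0,0],[0,0,0,0,0,0]]]' | sed -n '2,6p'
python3 - <<'E'
from h import *
print(to(.5235,.3172,-.0128,-12.2))
E
```

```text
tool_pos: [0.525, 0.3189, 0.0023]
eef_rot: [0.0, 0.778, 0.629, 0.001]
contact_force: [-0.4, 0.0, -2.2]
gripper_width: 0.0558
gripper_force: 30.0
(array([-0.002 , -0.0011,  0.0151]), array([ 0.1, -0.1,  0.1]))
```

```bash
python3 -m pendant '[[[-0.002,-0.001,0.006,0,0,0],[-0.002,-0.001,0.01,0,0,0],[-0.002,-0.001,0.014,0,0,0],[-0.002,-0.001,0.014,0,0,0],[-0.002,-0.001,0.014,0,0,0]]]' >/dev/null
python3 -m pendant '[[[0,0,0.0005,0,0,0],[0,0,0.0005,0,0,0],[0,0,0.0005,0,0,0]]]' | sed -n 2,4p
```

```text
tool_pos: [0.5222, 0.3169, -0.0138]
eef_rot: [-0.0, 0.778, 0.629, -0.0]
contact_force: [-2.1, -1.9, 2.9]
```

Contact with the floor. I'll release, lift, check and then go for the attenuator.

```bash
python3 -m pendant '[[[0,0,0,0,0,0],[0,0,0,0,0,0],[0,0,0,0,0,0]]]' 0.07 | sed -n '2p;4,6p'
python3 -m pendant '[[[0,0,-0.01,0,0,0],[0,0,-0.03,0,0,0],[0,0,-0.07,0,0,0],[0,0,-0.11,0,0,0],[0,0,-0.15,0,0,0]]]' | sed -n '2p;5,6p'
python3 - <<'E'
from look import *
import seg
look('wi',['large_ring'])
seg.parts.update(large_ring=(.5235,.3172))
seg.seg(['wi'],['large_ring','attenuator'],r=.05)
a=np.load('wi.npz');c,s=np.cos(np.radians(-12.2)),np.sin(np.radians(-12.2))
im=a['p'][...,::-1].copy()
q=[w2p(a,[.5177+c*x-s*y,.2903+s*x+c*y,.01])[0].round().astype(int) for x,y in((-.044,.0715),(.044,.0715),(.044,-.0715),(-.044,-.0715))]
cv2.polylines(im,[np.array(q)],True,(0,0,255),1);cv2.imwrite('pics/wi2.png',im)
print(to(.5565,.127,.06,-19.5))
E
```

```text
tool_pos: [0.5224, 0.317, -0.0139]
contact_force: [0.3, 0.0, 0.3]
gripper_width: 0.0684
gripper_force: 0.0
tool_pos: [0.5218, 0.3167, 0.1381]
gripper_width: 0.0699
gripper_force: 0.0
large_ring (np.float64(0.349), np.float64(0.085), np.float64(0.021), 0.66) (np.float64(0.528), np.float64(0.32), np.float64(0.026), 0.62)
large_ring wi 1343 rect 0.5222 0.3163 55 55 ang 55.4 med [0.5224 0.3174 0.0263] top 0.0274
attenuator wi 328 rect 0.5513 0.1123 34 26 ang 71.7 med [0.5508 0.116  0.025 ] top 0.0272
(array([-0.1828,  0.0679,  0.0856]), array([ 0.6, -0.6,  7.4]))
```

View pics/wi2.png

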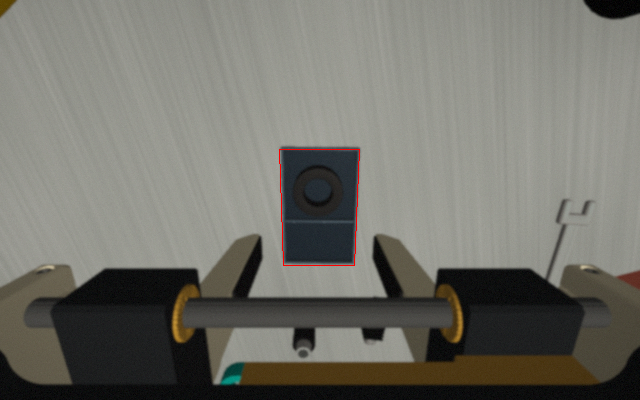

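The large ring at (318,190) sits centred, and the drawn tray2 outline coincides with the tray. On to the attenuator.

```bash
python3 -m pendant '[[[-0.183,0.068,0.083,0,0,7.3],[-0.183,0.068,0.083,0,0,7.3],[-0.183,0.068,0.083,0,0,7.3],[-0.183,0.068,0.083,0,0,7.3],[-0.183,0.068,0.083,0,0,7.3]]]' 0.05 >/dev/null
python3 -m pendant '[[[0,0,0,0,0,0],[0,0,0,0,0,0],[0,0,0,0,0,0]]]' | sed -n 2,3p
python3 - <<'E'
from h import *
print(to(.5565,.127,0,-19.5))
E
```

```text
tool_pos: [0.5503, 0.1275, 0.0552]
eef_rot: [-0.0, 0.816, 0.578, 0.0]
(array([0.0016, 0.006 , 0.0552]), array([ 0. , -0. ,  0.1]))
```

```bash
python3 -m pendant '[[[0.0015,0.006,0.02,0,0,0],[0.0015,0.006,0.04,0,0,0],[0.0015,0.006,0.055,0,0,0],[0.0015,0.006,0.055,0,0,0],[0.0015,0.006,0.055,0,0,0]]]' >/dev/null
python3 -m pendant '[[[0,0,0,0,0,0],[0,0,0,0,0,0],[0,0,0,0,0,0]]]' | sed -n 2,4p
python3 - <<'E'
from h import *
print(to(.5565,.127,-.0145,-19.5))
E
```

```text
tool_pos: [0.5575, 0.1272, 0.0013]
eef_rot: [0.001, 0.816, 0.578, 0.001]
contact_force: [0.1, -0.2, -0.3]
(array([-0.0005, -0.0009,  0.0158]), array([ 0.1, -0.1,  0.2]))
```

```bash
python3 -m pendant '[[[0,0,0.006,0,0,0],[0,0,0.0145,0,0,0],[0,0,0.0145,0,0,0],[0,0,0.0145,0,0,0]]]' |sed -n 2,4p
python3 -m pendant '[[[0,0,0,0,0,0],[0,0,0,0,0,0],[0,0,0,0,0,0],[0,0,0,0,0,0],[0,0,0,0,0,0]]]' 0.016 20
python3 -m pendant '[[[0,0,-0.02,0,0,0],[0,0,-0.045,0,0,0],[0,0,-0.07,0,0,0],[0,0,-0.07,0,0,0],[0,0,-0.07,0,0,0]]]' | sed -n '2p;5,6p'
python3 - <<'E'
from h import *
print(to(.5087,.2488,.06,-102.2),to(.5087,.2488,.06,77.8),get_state()['qpos'])
E
```

```text
tool_pos: [0.5551, 0.1264, -0.0161]
eef_rot: [-0.001, 0.816, 0.578, -0.001]
contact_force: [-0.4, 0.1, -0.8]
time: 34.02
tool_pos: [0.5564, 0.1266, -0.0146]
eef_rot: [0.0, 0.816, 0.578, 0.0]
contact_force: [0.2, -0.6, 0.0]
gripper_width: 0.0256
gripper_force: 20.0
tool_pos: [0.5578, 0.1268, 0.057]
gripper_width: 0.0261
gripper_force: 20.0
(array([ 0.0988, -0.0868, -0.0031]), array([  0.2,   0.1, -97.2])) (array([ 0.0988, -0.0868, -0.0031]), array([  0.2,   0.1, -97.2])) [ 1.33958932e-01  1.57460126e-01  1.71408703e+00 -6.45945323e-05
  1.26611053e+00  4.72024919e-01]
```

```bash
python3 -m pendant '[[[0,0,0,0,0,-35],[0,0,0,0,0,-35],[0,0,0,0,0,-35],[0,0,0,0,0,-35],[0,0,0,0,0,-35]]]' >/dev/null
python3 -m pendant '[[[0,0,0,0,0,-35],[0,0,0,0,0,-35],[0,0,0,0,0,-35],[0,0,0,0,0,-35],[0,0,0,0,0,-35]]]' >/dev/null
python3 -m pendant '[[[0,0,0,0,0,-27],[0,0,0,0,0,-27],[0,0,0,0,0,-27],[0,0,0,0,0,-27],[0,0,0,0,0,-27]]]' >/dev/null
python3 -m pendant '[[[0,0,0,0,0,0],[0,0,0,0,0,0]]]' | sed -n '2,3p;5,6p'
python3 - <<'E'
from h import *
print(to(.5087,.2488,.06,77.8))
E
```

```text
tool_pos: [0.5554, 0.1265, 0.054]
eef_rot: [-0.001, 0.109, 0.994, -0.0]
gripper_width: 0.026
gripper_force: 20.0
(array([ 0.0722,  0.1092, -0.0059]), array([-0. , -0.1, -0.4]))
```

```bash
python3 -m pendant '[[[0.072,0.109,-0.004,0,0,0],[0.072,0.109,-0.004,0,0,0],[0.072,0.109,-0.004,0,0,0],[0.072,0.109,-0.004,0,0,0],[0.072,0.109,-0.004,0,0,0]]]' >/dev/null
python3 -m pendant '[[[0,0,0,0,0,0],[0,0,0,0,0,0]]]' | sed -n '2,3p;5,6p'
python3 - <<'E'
from h import *
print(to(.5087,.2488,-.001,77.8))
E
```

```text
tool_pos: [0.5096, 0.2473, 0.0589]
eef_rot: [-0.0, 0.108, 0.994, -0.0]
gripper_width: 0.0259
gripper_force: 20.0
(array([0.0012, 0.0013, 0.0599]), array([-0. ,  0. , -0.3]))
```

```bash
python3 -m pendant '[[[0.001,0.001,0.02,0,0,0],[0.001,0.001,0.04,0,0,0],[0.001,0.001,0.059,0,0,0],[0.001,0.001,0.059,0,0,0],[0.001,0.001,0.059,0,0,0]]]' >/dev/null
python3 -m pendant '[[[0,0,0,0,0,0],[0,0,0,0,0,0],[0,0,0,0,0,0]]]' | sed -n '2,6p'
python3 - <<'E'
from h import *
print(to(.5087,.2488,-.0124,77.8))
E
```

```text
tool_pos: [0.5098, 0.2499, 0.0018]
eef_rot: [0.001, 0.108, 0.994, 0.001]
contact_force: [-0.2, -0.2, -1.5]
gripper_width: 0.0259
gripper_force: 20.0
(array([ 0.0009, -0.0013,  0.0142]), array([ 0.1,  0.1, -0.2]))
```

```bash
python3 -m pendant '[[[0.001,-0.001,0.006,0,0,0],[0.001,-0.001,0.01,0,0,0],[0.001,-0.001,0.0133,0,0,0],[0.001,-0.001,0.0133,0,0,0],[0.001,-0.001,0.0133,0,0,0]]]' >/dev/null
python3 -m pendant '[[[0,0,0.0005,0,0,0],[0,0,0.0005,0,0,0],[0,0,0.0005,0,0,0]]]' | sed -n 2,4p
```

```text
tool_pos: [0.5073, 0.249, -0.0132]
eef_rot: [0.0, 0.108, 0.994, -0.0]
contact_force: [-3.0, -2.4, 6.5]
```

```bash
python3 -m pendant '[[[0,0,0,0,0,0],[0,0,0,0,0,0],[0,0,0,0,0,0]]]' 0.037 | sed -n '2p;4,6p'
python3 -m pendant '[[[0,0,-0.01,0,0,0],[0,0,-0.03,0,0,0],[0,0,-0.07,0,0,0],[0,0,-0.11,0,0,0],[0,0,-0.15,0,0,0]]]' >/dev/null
python3 -m pendant '[[[0,0,0,0,0,0],[0,0,0,0,0,0],[0,0,0,0,0,0]]]' | sed -n '2p;4,6p'
python3 - <<'E'
from look import *
import seg
look('wj',['attenuator'])
seg.parts.update(large_ring=(.5235,.3172),attenuator=(.5087,.2488))
seg.seg(['wj'],['large_ring'],r=.042)
seg.seg(['wj'],['attenuator'],r=.036,zmin=.013)
for n in('scene','side'):
    p,d=grab_frame(n);np.savez(n+'1.npz',p=p,d=d,**calibration(n))
seg.seg(['scene1','side1'],['clip','term'])
for n in('scene','side'):
    np.savez(n+'0c.npz',**{**np.load(n+'0.npz'),**calibration(n)})
seg.seg(['scene0c','side0c'],['clip','term'])
E
```

```text
tool_pos: [0.5072, 0.249, -0.0139]
contact_force: [-0.4, 0.1, -0.5]
gripper_width: 0.0362
gripper_force: 0.0
tool_pos: [0.5073, 0.249, 0.1366]
contact_force: [-0.3, 0.6, -1.1]
gripper_width: 0.037
gripper_force: 0.0
attenuator (np.float64(0.503), np.float64(0.248), np.float64(0.023), 0.85)
large_ring wj 1380 rect 0.5216 0.3162 55 55 ang 27.2 med [0.5203 0.3163 0.0261] top 0.0272
attenuator wj 1192 rect 0.508 0.25 64 26 ang -12.8 med [0.5041 0.2504 0.0255] top 0.029
clip scene1 186 rect 0.5588 -0.1227 38 32 ang -26.4 med [ 0.5602 -0.1244  0.0296] top 0.0315
clip side1 188 rect 0.5578 -0.1205 38 32 ang -28.3 med [ 0.5566 -0.1185  0.0275] top 0.0293
term scene1 35 rect 0.462 0.1195 20 18 ang 8.9 med [0.4635 0.118  0.0421] top 0.0429
term side1 109 rect 0.4606 0.1213 20 18 ang -66.3 med [0.46   0.1228 0.0402] top 0.041
clip scene0c 189 rect 0.5584 -0.1228 39 32 ang -29.8 med [ 0.56   -0.1247  0.0294] top 0.0312
clip side0c 186 rect 0.5572 -0.1203 37 32 ang -27.5 med [ 0.5563 -0.1186  0.0277] top 0.0293
term scene0c 35 rect 0.4622 0.1199 22 18 ang -85.7 med [0.4631 0.1163 0.0417] top 0.0426
term side0c 108 rect 0.4603 0.1216 19 18 ang 8.5 med [0.4598 0.1225 0.04  ] top 0.0411
```

View pics/wj.png

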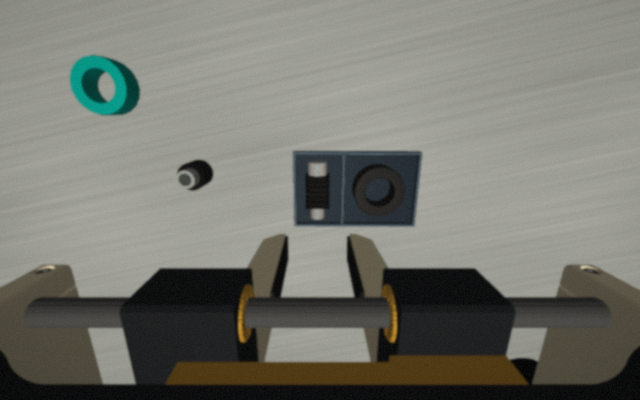

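The attenuator (318,190) and the large ring (379,190) lie flat and centred. The clip core and termination haven't moved, so I'm handing in.

```bash
python3 -c "
from cell import order;print(order.hand_in())"
```

```text
the job is handed in; nothing more can be done
None
```

All five parts are flat and centred in their compartments by my last camera measurements, the clip-on core and termination did not move, and the job is handed in, though the hand-in call returned no verdict.

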